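# Clamp the orange tube rack in the tube mixer

### The arm

A 6-joint arm with a two-finger parallel gripper is mounted at the origin on the work surface. World frame = base frame: x ahead of the robot, y to its left, z up, the work surface at z = 0. Lengths are in m, angles in rad, forces in N, time in s.
With the tool pointing down it reaches from about 0.375 to 0.9 m from the base axis. Payload 3.1 kg.
Tool frame: the origin (TCP) lies midway between the tips of the shut fingers; the grasp point (between the pads) lies 19 mm behind it; z points along the fingers, y is the direction in which the jaws open and shut (so a half turn about z gives the same grasp; the last joint's range is limited). The gripper opens to 87 mm and grips with 3 to 60 N. Pads are 19 mm wide; open, the fingers measure 117 mm over their backs; the gripper's body (75 mm by 190 mm) begins 51 mm behind the grasp point.
Start: joints at [-1.442, 0.527, 1.433, -0, 1.181, -0.178], TCP at [0.189, -0.596, 0.223] pointing down, gripper open.
Joint ranges: [-3.08, 3.08], [-0.75, 2.2], [0.22, 2.44], [-1.43, 4.57], [0, 2.65], [-2.85, 2.85]. Speed limits (rad/s): [2.79, 2.79, 3.14, 3.14, 3.14, 3.14].

### API

Orientations are given as a unit quaternion [w, x, y, z].
In Python, from rig import ctrl gives the robot as it stands. The module is installed in compiled form; this text tells all that it offers. Calls block until the motion is done:
- ctrl.move_to(position, orientation): joint-space move of the TCP to a pose.
- ctrl.move_l(position, attitude=None, max_speed=0.15): straight line of the TCP; attitude=None keeps the orientation; max_speed is the mean speed in m/s.
- ctrl.move_j(angles): joint-space move.
- ctrl.gripper_to(opening, grasp_force=None): finger opening in m; grasp_force is the grip in N (None keeps the last); returns when the fingers have stopped.
- ctrl.dwell(seconds).
- ctrl.solve_ik(position, orientation): joint angles nearest the present ones, or None.
- ctrl.get_state(): the state.
- ctrl.camera(name): name is "side" or "top"; returns the picture (384x512x3 uint8, blue, green, red); there is no depth.
- ctrl.camera_info(name): a dict with "camera_matrix" (3x3 intrinsics, pixels), "D" ([k1, k2, p1, p2, k3] as OpenCV has them; the pictures are not rectified), "xyz" and "rotation" of the camera in the world. Camera axes: x right, y down, z forward; pixel columns grow to the right and rows downward; lengths in m; the calibration is good to about 2 mm. A picture is of the moment at which its call begins. camera_info takes no time and is no camera call.
A pose or a line that the arm cannot do raises ctrl.Unreachable and nothing moves.
- ctrl.close_job(): hands the job in, once; it reports no verdict.
The state is a dict: "time_s": time; "joint_pos": joint angles; "dq": joint speeds; "effort": joint torques, N m; "eef_pos": TCP position; "eef_rot": TCP orientation; "force": force on the tool from outside, world axes, zero at the start; "wrist_torque": the same for the moment, N m; "finger_gap": finger opening in m.
Only numpy, scipy, OpenCV 4.12 (cv2) and the standard library are available. Lean on these libraries where they do the work, as an engineer would, in place of code of your own. Each camera call takes 0.05 s, during which the arm holds its last target.

### The job

Set the orange tube rack down lengthwise between the two clamp jaws of the tube mixer, roughly centred along the jaws, and let go. Then wind the mixer's handwheel clockwise by its red crank handle, a full turn and more, until you feel the jaw bite and hold the rack firmly against the fixed jaw; do not force it further, and let go of the handle. Do not knock or shift the other things on the bench.

Things in the scene. Friction and masses are not known exactly. Their poses are not given: they have to be found in the camera images.
- rack: the orange tube rack: a solid block 160 mm (its x) by 56 mm (its y) by 75 mm high, with ten capped tubes fixed in it whose caps reach 93 mm; loose, about 0.35 kg. Origin: centre of its underside, z up. Gripped across its 56 mm width in its upper 35 mm, it can be set between the jaws with the fingers staying above them. Over 80 N from the jaw would damage it.
- bay (a point): middle of the mixer's loading bay, on its aluminium deck (75 mm above the bench), halfway between the jaws when fully open (115 mm apart). x along the jaws (190 mm long, tops 37 mm above the deck), y from the fixed jaw to the moving jaw and the handwheel, z up. The mixer (220 mm in x, 360 mm in y) is fixed to the bench.
- fixed_jaw: the dark steel jaw with a rubber face that does not move. Origin: on its gripping face (57.5 mm from the middle of the bay), at deck height, midway along it; axes as the bay's.
- jaw: the dark steel moving jaw; its springy rubber pad faces the fixed jaw and gives 1 mm per 6 N. Origin: gripping face of the uncompressed pad, at deck height, midway along; axes as the bay's. Geared to the handwheel, it closes about 45 mm a turn. It holds the rack firmly once it presses with about 15 to 25 N.
- wheel_body (a joint): angle of the handwheel, rad; grows as it is wound clockwise seen from above, which closes the jaw. Starts at 0 to 1.5; the jaw bites only after over a full turn (more than 6.3 rad of winding). Winding takes a steady 0.15 N m (3 N at the handle) until the bite, then 0.3 N m more per further rad; 0.1 to 0.2 N m above the winding torque is firm. It stays where it is left.
- wheel_axis (a point): centre of the black handwheel (146 mm across, lying flat at the far +y end of the mixer's top), on its upright axis, in the plane of its rim, 40 mm above the deck. Axes as the bay's.
- crank_mid (a point): on the axis of the red upright crank handle that stands on the wheel 55 mm from the wheel's axis: a round grip 26 mm across and 58 mm tall that spins freely on its pin. This point is 35 mm above the handle's foot and 23 mm below its top, 43 mm above the plane of the rim.
- tip_box: blue pipette-tip box with a grey lid, 85 x 75 x 66 mm high; a loose bystander, leave it alone. Origin: centre of its underside.
- bottle_a: clear bottle with blue cap, 64 mm across, 140 mm tall; a loose bystander, leave it alone. Origin: centre of its underside.
- bottle_b: larger glass bottle with blue cap and paper label, 74 mm across, 170 mm tall; a loose bystander, leave it alone. Origin: centre of its underside.
- beaker: clear plastic beaker, 70 mm across, 90 mm tall; a loose bystander, leave it alone. Origin: centre of its underside.
- blue_rack: BLUE tube block like the orange one (160 x 56 mm, 93 mm to the tops of its caps), not wanted; a loose bystander, leave it alone. Origin: centre of its underside.

How it is judged:
On the way, in this order (a step that is already met when the one before it is completed fails the run):
1. the orange rack stands on the deck between the jaws, let go, with the jaw not yet on it (x of rack in the frame of bay between -0.03 and 0.03 m and y of rack in the frame of bay between -0.045 and 0.045 m and z of rack in the frame of bay between -0.005 and 0.005 m and angle between rack's own z axis and vertical below 0.08 rad and linear speed of rack below 0.01 m/s and contact force between the fingers and rack below 0.3 N and contact force between jaw and rack below 1 N and value of joint wheel_body below 4 rad), for 0.2 s.
2. the handwheel is being wound with the fingers (value of joint wheel_body above 5 rad and contact force between the fingers and wheel_body above 0.3 N).
At the end, for the whole second after the job is handed in: The orange rack stands upright (within 0.08 rad) on the deck, centred within 30 mm along the jaws and square to them within 0.1 rad, and is clamped: the moving jaw presses on it with more than 6 N and the fixed jaw with more than 4 N after the wheel has been wound past 7.8 rad; nothing held (x of rack in the frame of bay between -0.03 and 0.03 m and y of rack in the frame of bay between -0.045 and 0.045 m and z of rack in the frame of bay between -0.005 and 0.005 m and angle between rack's own z axis and vertical below 0.08 rad and linear speed of rack below 0.01 m/s and contact force between the fingers and rack below 0.3 N and contact force between jaw and rack above 6 N and contact force between fixed_jaw and rack above 4 N and angle between the x axis of rack and the x axis of bay, either way round below 0.1 rad and value of joint wheel_body above 7.8 rad); the robot touches nothing.
It fails at once if the rack is squeezed by the jaw with more than 80 N (contact force between jaw and rack above 80 N).
It fails at once if a bystander (tip box, bottle, beaker, blue rack) is shifted more than 30 mm or tipped (distance of any of tip_box, bottle_a, bottle_b, beaker, blue_rack from where it was at the start of the episode above 0.03 m or angle between any of tip_box, bottle_a, bottle_b, beaker, blue_rack's own z axis and vertical above 0.5 rad).
It also fails if it takes over 61 s, if anything falls off the work surface, if the arm or the gripper's body presses on something with over 40 N, if the wrist force passes 120 N, or if a joint passes its speed limit or range.

## Working session

There is one attempt and no reset: what is moved stays moved. The work goes in short steps, each a Python script; the robot and the scene stay as the last script left them, time stands still between calls to the robot, and variables do not carry over. Pictures are saved under pics/ and viewed, and the job is handed in when it is done.

```bash
mkdir -p pics; ls
python3 - <<'E'
from rig import ctrl
import cv2
for n in("side","top"):
    im=ctrl.camera(n); cv2.imwrite(f"pics/{n}0.png",im)
    print(n,ctrl.camera_info(n))
s=ctrl.get_state(); print(s)
E
```

```text
pics
side {'camera_matrix': array([[491.82922569,   0.        , 259.58112105],
       [  0.        , 491.82922569, 185.5695253 ],
       [  0.        ,   0.        ,   1.        ]]), 'D': array([-0.20450444,  0.        ,  0.        ,  0.        ,  0.        ]), 'xyz': array([0.43743828, 1.14078631, 1.19538552]), 'rotation': array([ 0.02271337, -0.02749672,  0.92249322, -0.3843622 ])}
top {'camera_matrix': array([[452.23548275,   0.        , 263.3808136 ],
       [  0.        , 452.23548275, 191.85131082],
       [  0.        ,   0.        ,   1.        ]]), 'D': array([-0.03508513,  0.        ,  0.        ,  0.        ,  0.        ]), 'xyz': array([0.41733824, 0.06490623, 1.43425821]), 'rotation': array([-0.02004652,  0.70854745, -0.70442221,  0.03671495])}
{'time_s': 0.1, 'joint_pos': array([-1.44251316e+00,  5.28394162e-01,  1.43376173e+00, -3.60911130e-05,
        1.18137323e+00, -1.78493604e-01]), 'dq': array([-0.00281997, -0.00094441, -0.00172513, -0.00025322,  0.00022061,
       -0.0013919 ]), 'effort': array([-6.32372903e-04, -4.40987313e+01, -1.77150875e+01,  6.33524568e-02,
        5.33918047e-02, -4.68322946e-05]), 'eef_pos': array([ 0.18868002, -0.59516045,  0.22166055]), 'eef_rot': array([-9.68350303e-04,  9.88257536e-01,  1.52794321e-01,  7.62268141e-06]), 'force': array([-0.25569702, -0.37355911, -0.01334759]), 'wrist_torque': array([-0.0092902 , -0.0027371 ,  0.04547894]), 'finger_gap': 0.08703421120753138}
```

View pics/side0.png

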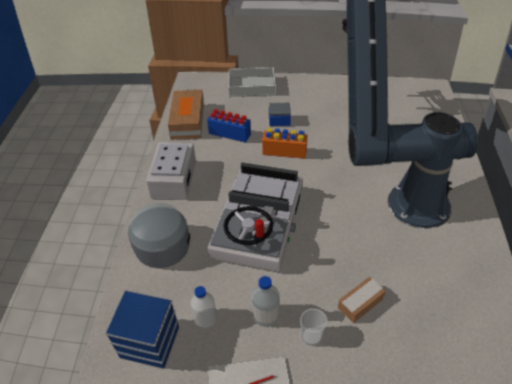

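View pics/top0.png

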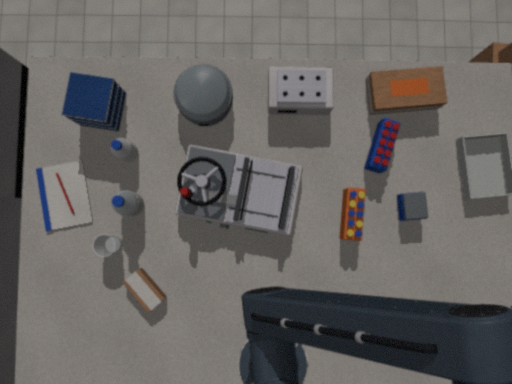

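The side view shows the orange rack at about (286,143), the mixer at (258,215) and the red handle at (259,228). The top view shows the rack at about (353,214), the wheel at (202,181), the handle at (185,192) and the bay at about (265,192). The blue rack is at (383,145). I'll build helpers and look at enlarged crops.

```bash
cat > h.py <<'E'
import numpy as np, cv2
from rig import ctrl
from scipy.spatial.transform import Rotation as R
def cam(n):
    c=ctrl.camera_info(n); q=c["rotation"]
    return c["camera_matrix"],c["D"],np.array(c["xyz"]),R.from_quat([q[1],q[2],q[3],q[0]]).as_matrix()
def rays(n,uv):
    K,D,o,M=cam(n); p=cv2.undistortPoints(np.array(uv,float).reshape(-1,1,2),K,D).reshape(-1,2)
    d=np.c_[p,np.ones(len(p))]@M.T
    return o,d/np.linalg.norm(d,axis=1)[:,None]
def plane(n,uv,z):
    o,d=rays(n,uv); return o+d*((z-o[2])/d[:,2])[:,None]
def tri(u1,u2,n1="top",n2="side"):
    o1,d1=rays(n1,[u1]);o2,d2=rays(n2,[u2]);d1=d1[0];d2=d2[0]
    A=np.c_[d1,-d2];t=np.linalg.lstsq(A,o2-o1,rcond=None)[0]
    a=o1+t[0]*d1;b=o2+t[1]*d2
    return (a+b)/2,np.linalg.norm(a-b)
def proj(n,P):
    K,D,o,M=cam(n); r=M.T
    return cv2.projectPoints(np.array(P,float).reshape(-1,1,3),cv2.Rodrigues(r)[0],-r@o,K,D)[0].reshape(-1,2)
def downq(yaw):  # tool z down, tool x at yaw; returns wxyz
    q=(R.from_euler('z',yaw)*R.from_euler('x',np.pi)).as_quat(); return [q[3],q[0],q[1],q[2]]
E
python3 - <<'E'
from h import *
def crop(n,x0,y0,x1,y1,s,out):
    im=cv2.imread(f"pics/{n}0.png")[y0:y1,x0:x1]
    cv2.imwrite(out,cv2.resize(im,None,fx=s,fy=s,interpolation=cv2.INTER_CUBIC))
crop("top",170,135,310,245,5,"pics/t_mix.png")
crop("side",200,155,310,270,5,"pics/s_mix.png")
crop("top",330,110,410,250,4,"pics/t_rack.png")
crop("side",200,100,320,165,6,"pics/s_rack.png")
for n in("top","side"):
    im=cv2.imread(f"pics/{n}0.png"); h=cv2.cvtColor(im,cv2.COLOR_BGR2HSV)
    m=cv2.inRange(h,(4,150,90),(20,255,255))
    k,l,st,c=cv2.connectedComponentsWithStats(m)
    for i in range(1,k):
        if st[i,4]>25: print(n,'orange',st[i],c[i])
    m=cv2.inRange(h,(0,150,60),(3,255,255))|cv2.inRange(h,(174,150,60),(180,255,255))
    k,l,st,c=cv2.connectedComponentsWithStats(m)
    for i in range(1,k):
        if st[i,4]>15: print(n,'red',st[i],c[i])
E
```

```text
top orange [389  78  41  19 618] [409.0776699   86.67152104]
top orange [342 188  23  52 431] [350.35034803 213.31090487]
top orange [352 216  11   6  29] [356.68965517 218.82758621]
top red [386 122   5   5  22] [387.77272727 123.77272727]
top red [393 124   6   6  27] [395.55555556 126.40740741]
top red [383 130   6   6  25] [385.12 132.48]
top red [391 133   6   6  27] [393.14814815 135.25925926]
top red [380 139   6   6  27] [382.48148148 141.40740741]
top red [388 142   6   5  25] [390.2  144.04]
top red [377 148   6   6  26] [379.65384615 150.34615385]
top red [385 150   6   6  28] [387.60714286 152.82142857]
top red [375 157   6   6  25] [377.   159.32]
top red [382 159   6   6  28] [384.60714286 161.82142857]
top red [180 188   9   8  57] [183.96491228 191.22807018]
side orange [178  97  15  19 255] [185.11764706 105.98823529]
side orange [262 131  45  27 801] [283.97503121 146.23595506]
side red [211 109   7   8  31] [214.22580645 112.67741935]
side red [218 111   7   8  35] [220.91428571 114.31428571]
side red [225 113   7   7  33] [227.87878788 115.93939394]
side red [232 114   7   8  34] [234.94117647 117.58823529]
side red [239 116   7   8  34] [241.94117647 119.29411765]
side red [255 219   9  19 138] [258.92753623 227.81884058]
side red [251 376  22   8  42] [262.        379.9047619]
```

```bash
python3 -c "
import cv2,numpy as np
a=cv2.imread('pics/t_rack.png');b=cv2.imread('pics/s_rack.png');print(a.shape,b.shape)"
```

```text
(560, 320, 3) (390, 720, 3)
```

View pics/t_mix.png

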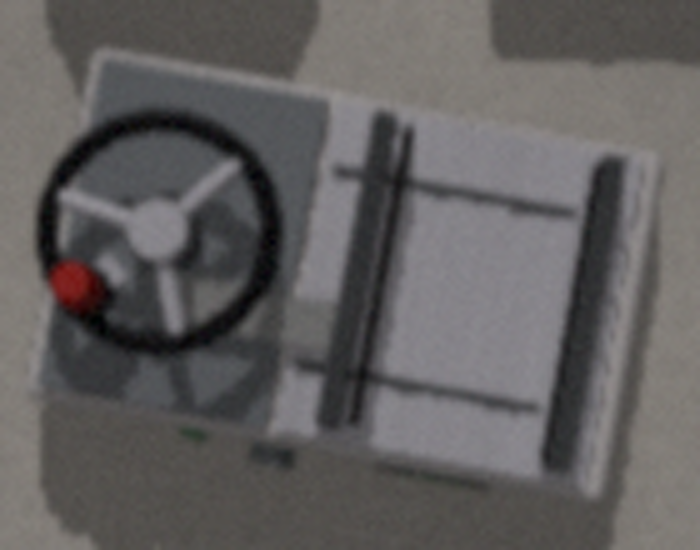

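View pics/s_mix.png

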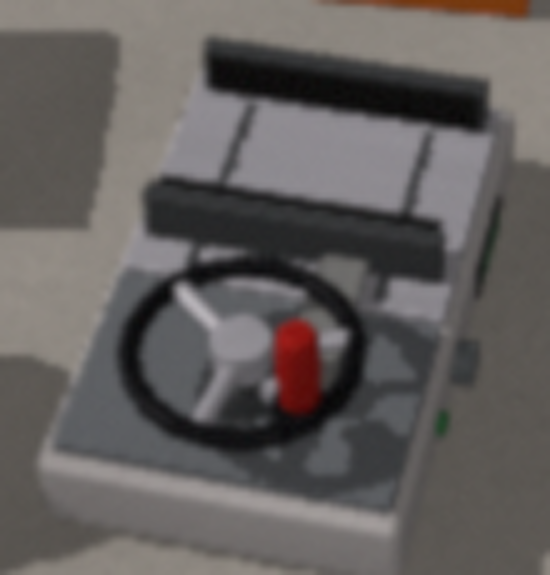

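View pics/t_rack.png

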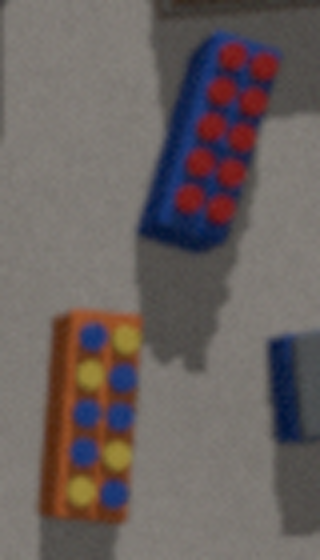

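View pics/s_rack.png

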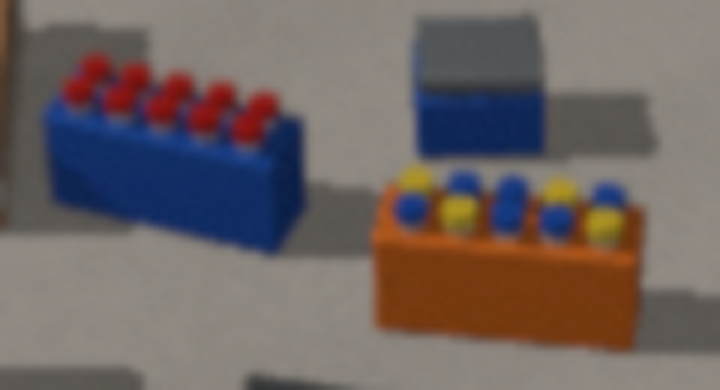

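The top crop shows the wheel rim centred near (160,230) in crop pixels and the handle top at (76,286). The moving jaw runs (386,115) to (330,428) and the fixed jaw (608,160) to (558,470). The ten rack caps are clear in both views. Next I'll triangulate these.

Run:
```python
from h import *
np.set_printoptions(precision=4,suppress=True)
T=lambda p,x0,y0,s:(np.array(p,float)+.5)/s-.5+[x0,y0]
tc=T([(93,336),(127,339),(90,374),(122,378),(86,412),(119,416),(84,451),(117,456),(80,491),(114,493)],330,110,4)
nr=T([(411,209),(459,214),(508,219),(556,222),(603,226)],200,100,6)
fr=T([(416,179),(463,184),(511,190),(560,193),(608,196)],200,100,6)
print("tc plane .093",plane("top",tc,.093).mean(0))
# top: image left = +y ; near side cam (y=1.14). left column = +y = near row ; order image top=+x ; side: left = +x
P=[]
for i in range(5):
    for t,s in((tc[2*i],nr[i]),(tc[2*i+1],fr[i])):
        p,e=tri(t,s);P.append(p);print(p,round(e,4))
P=np.array(P);print("mean",P.mean(0)); 
d=P[0:2].mean(0)-P[8:10].mean(0);print("yaw",np.degrees(np.arctan2(d[1],d[0])))
for zz in(.085,.093):
  Q=plane("top",tc,zz);d=Q[0:2].mean(0)-Q[8:10].mean(0);print(Q.mean(0),np.degrees(np.arctan2(d[1],d[0])),np.linalg.norm(d))
# block corners side
sc=T([(375,237),(637,258)],200,100,6);print("side top front .075",plane("side",sc,.075))
sb=T([(378,330),(634,348)],200,100,6);print("side bot front 0",plane("side",sb,0))
tt=T([(140,316),(126,522),(72,314),(52,517)],330,110,4);print("top corners",plane("top",tt,.075))
# mixer
M=lambda p:T(p,170,135,5)
S=lambda p:T(p,200,155,5)
print("jaws top .112");print(plane("top",M([(595,160),(622,158),(545,470),(572,473),(375,113),(397,117),(320,425),(340,430)]),.112))
print("side jaws: fixed far edge, near edge, mov");print(plane("side",S([(205,40),(488,82),(208,60),(487,95),(145,183),(440,222)]),.112))
print("tri fixed jaw +x end:",tri(M([(608,158)])[0],S([(206,45)])[0]),"-x",tri(M([(558,472)])[0],S([(487,88)])[0]))
print("tri mov jaw +x:",tri(M([(386,115)])[0],S([(155,181)])[0]),"-x",tri(M([(330,428)])[0],S([(440,222)])[0]))
print("handle top",tri(M([(74,284)])[0],S([(297,330)])[0]))
print("wheel top",plane("top",M([(160,231)]),.115), "side",plane("side",S([(242,352)]),.115),tri(M([(160,231)])[0],S([(242,352)])[0]))
print("body corners top .075");print(plane("top",M([(655,155),(600,495),(100,50),(38,385)]),.075))
```

```text
tc plane .093 [ 0.4632 -0.2415  0.093 ]
[ 0.5232 -0.2358  0.0872] 0.0017
[ 0.5212 -0.2608  0.0903] 0.0024
[ 0.4945 -0.2334  0.0863] 0.0015
[ 0.4923 -0.2565  0.0908] 0.0032
[ 0.4656 -0.2301  0.0862] 0.0007
[ 0.4636 -0.2544  0.089 ] 0.0026
[ 0.4367 -0.2282  0.0865] 0.0013
[ 0.4339 -0.2524  0.0894] 0.003
[ 0.4078 -0.2248  0.0874] 0.0031
[ 0.4057 -0.2496  0.0904] 0.0018
mean [ 0.4644 -0.2426  0.0884]
yaw -5.490101508826387
[ 0.4635 -0.2434  0.085 ] -5.46520653057999 0.11648988761757938
[ 0.4632 -0.2415  0.093 ] -5.465206530579991 0.11579919765707795
side top front .075 [[ 0.545  -0.2234  0.075 ]
 [ 0.3887 -0.211   0.075 ]]
side bot front 0 [[ 0.5446 -0.2248  0.    ]
 [ 0.3873 -0.2154  0.    ]]
top corners [[ 0.5388 -0.2747  0.075 ]
 [ 0.383  -0.2621  0.075 ]
 [ 0.5399 -0.2226  0.075 ]
 [ 0.3865 -0.206   0.075 ]]
jaws top .112
[[ 0.5991 -0.0401  0.112 ]
 [ 0.6005 -0.0561  0.112 ]
 [ 0.4166 -0.011   0.112 ]
 [ 0.4149 -0.0268  0.112 ]
 [ 0.626   0.0899  0.112 ]
 [ 0.6238  0.0769  0.112 ]
 [ 0.4421  0.1204  0.112 ]
 [ 0.4392  0.1088  0.112 ]]
side jaws: fixed far edge, near edge, mov
[[ 0.6043 -0.0536  0.112 ]
 [ 0.4178 -0.0217  0.112 ]
 [ 0.6005 -0.0343  0.112 ]
 [ 0.4183 -0.0095  0.112 ]
 [ 0.6289  0.08    0.112 ]
 [ 0.4453  0.1046  0.112 ]]
tri fixed jaw +x end: (array([ 0.6017, -0.0478,  0.1128]), np.float64(0.0027512531431228846)) -x (array([ 0.4169, -0.0188,  0.1094]), np.float64(0.002935171818098058))
tri mov jaw +x: (array([0.623 , 0.0833, 0.1176]), np.float64(0.002054609597855432)) -x (array([0.4427, 0.1142, 0.122 ]), np.float64(0.005043811957589164))
handle top (array([0.5195, 0.2549, 0.1795]), np.float64(0.0025705215699237094))
wheel top [[0.5548 0.215  0.115 ]] side [[0.5567 0.217  0.115 ]] (array([0.556 , 0.2153, 0.1128]), np.float64(0.0018773924942247762))
body corners top .075
[[ 0.6076 -0.0796  0.075 ]
 [ 0.4017 -0.0462  0.075 ]
 [ 0.6691  0.2577  0.075 ]
 [ 0.4657  0.2911  0.075 ]]
```

Measured positions:
- **Rack:** about (0.464, -0.243), yaw about -5.5°. The triangulated caps sit at 0.088, which agrees with the text.
- **Bay:** about (0.518, 0.031), yaw about -9.8°.
- **Wheel:** axis about (0.5555, 0.2155), with the handle 53 mm out at 132°.

Now the pick.

Run:
```python
from h import *
np.set_printoptions(precision=4,suppress=True)
y=np.radians(-5.4); q=downq(y)
P=[.464,-.243]
print(ctrl.solve_ik(P+[.22],q))
ctrl.gripper_to(.087,30)
ctrl.move_to(P+[.22],q)
ctrl.move_l(P+[.046],max_speed=.12)
s=ctrl.get_state();print(s["eef_pos"],s["force"])
cv2.imwrite("pics/side1.png",ctrl.camera("side")[70:190,180:340].repeat(4,0).repeat(4,1))
f0=s["force"]
ctrl.gripper_to(.03,30)
s=ctrl.get_state();print(s["finger_gap"],s["force"])
ctrl.move_l(P+[.20],max_speed=.12)
s=ctrl.get_state();print(s["finger_gap"],s["force"],s["time_s"],s["eef_pos"])
cv2.imwrite("pics/side2.png",ctrl.camera("side"))
```

```text
[-0.696   0.3952  1.6878 -0.      1.0586  0.9691]
[ 0.4644 -0.2433  0.0466] [0.4554 0.3392 0.033 ]
0.05578505017056802 [ 0.0962 -0.035   1.8975]
0.05580454401337942 [ 0.0935 -0.2174 -2.7441] 5.6833 [ 0.4635 -0.2426  0.1992]
```

View pics/side1.png

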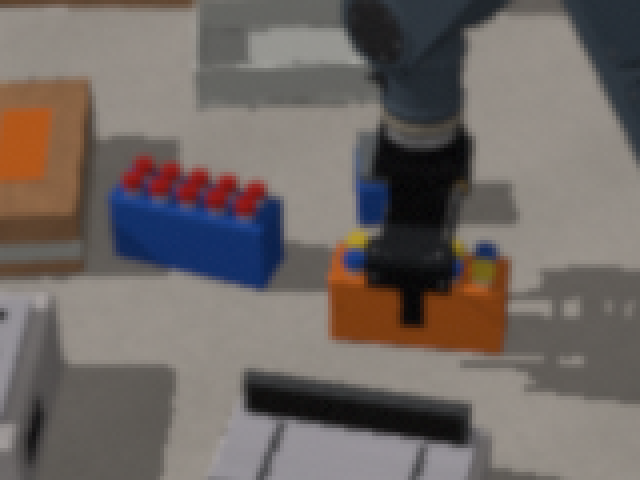

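View pics/side2.png

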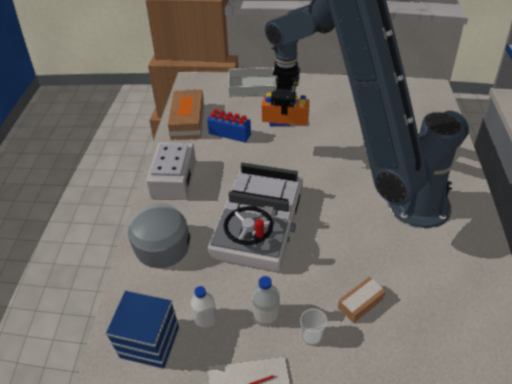

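The rack is gripped (gap 55.8 mm), hangs level and carries about 3 N. Now I'll carry it to the bay and lower it until it touches.

Run:
```python
from h import *
np.set_printoptions(precision=4,suppress=True)
q=downq(np.radians(-9.8))
P=[.517,.028]
ctrl.move_to(P+[.20],q)
ctrl.move_l(P+[.165],max_speed=.1); ctrl.dwell(.2)
s=ctrl.get_state();print(s["eef_pos"],s["force"],s["time_s"])
for n in("side","top"): cv2.imwrite(f"pics/{n}3.png",ctrl.camera(n))
a=cv2.imread("pics/side3.png")[120:260,190:320];b=cv2.imread("pics/top3.png")[135:245,170:310]
a=cv2.resize(a,(390,420));b=cv2.resize(b,(400,314));c=np.zeros((420,800,3),np.uint8);c[:,:390]=a;c[:314,395:795]=b;cv2.imwrite("pics/c3.png",c)
```

```text
[0.5177 0.0277 0.1657] [ 0.3652 -0.2807 -2.8428] 7.5
```

View pics/c3.png

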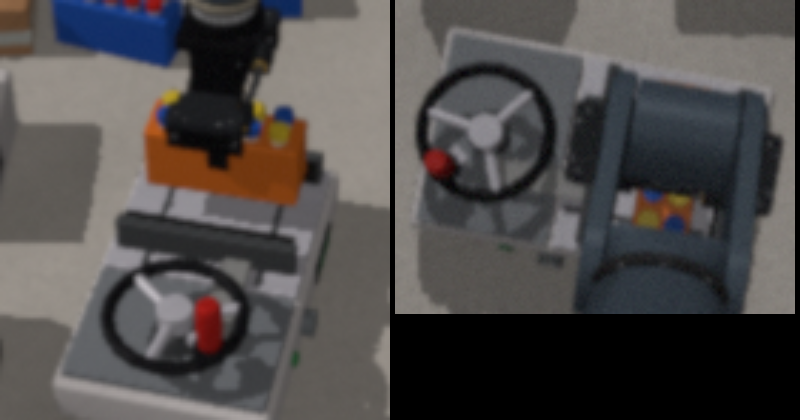

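The rack hangs squarely over the bay between the jaws and is parallel to them, so I'll lower it.

Run:
```python
from h import *
np.set_printoptions(precision=4,suppress=True)
P=[.517,.028]
f0=ctrl.get_state()["force"]
ctrl.move_l(P+[.127],max_speed=.08)
for z in np.arange(.126,.116,-.001):
    ctrl.move_l(P+[z],max_speed=.02); s=ctrl.get_state(); print(z,s["eef_pos"],s["force"])
    if s["force"][2]-f0[2]>2.5: break
ctrl.gripper_to(.08,30); ctrl.dwell(.1)
x=s["eef_pos"]
ctrl.move_l(P+[.24],max_speed=.15)
ctrl.move_to([.53,.2,.27],downq(np.radians(-9.8)))  # wait above the wheel
s=ctrl.get_state();print(s["time_s"],s["eef_pos"],s["force"])
for n in("side","top"): cv2.imwrite(f"pics/{n}4.png",ctrl.camera(n))
a=cv2.imread("pics/side4.png")[120:260,190:320];b=cv2.imread("pics/top4.png")[135:245,170:310]
a=cv2.resize(a,(390,420));b=cv2.resize(b,(400,314));c=np.zeros((420,800,3),np.uint8);c[:,:390]=a;c[:314,395:795]=b;cv2.imwrite("pics/c4.png",c)
```

```text
0.126 [0.5173 0.028  0.1264] [-0.2694 -0.3558 -4.2995]
0.125 [0.517  0.028  0.1251] [ 0.4173  0.1064 -2.1044]
0.124 [0.5169 0.028  0.1239] [ 1.1754 -0.3781 -3.6874]
0.123 [0.5169 0.028  0.1229] [-1.3053 -0.2696 -2.6911]
0.122 [0.5169 0.028  0.1219] [-0.2709 -0.378  -2.0392]
0.121 [0.5172 0.028  0.1211] [-0.3893  0.7252 -3.722 ]
0.12 [0.5172 0.028  0.121 ] [-1.4418  0.7114  4.713 ]
12.4917 [0.5294 0.1993 0.2689] [-0.1848 -0.8255 -0.5962]
```

View pics/c4.png

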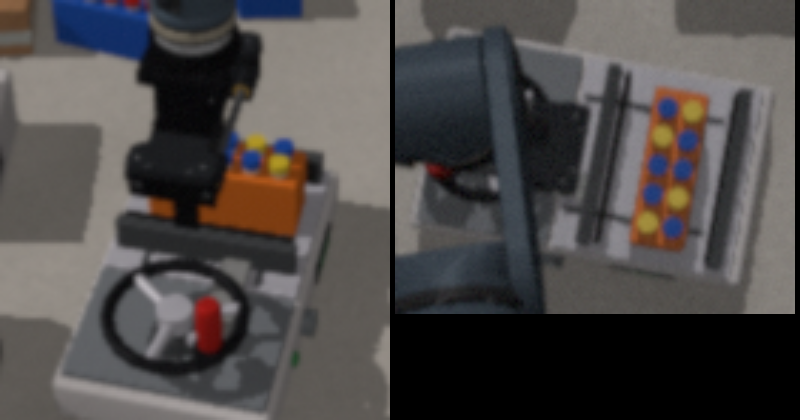

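The rack stands let go on the deck, square between the jaws. Touchdown put the deck at 0.0745. Its centre lies on the jaw midline, near (672,168) in the crop. Now the handle.

Run:
```python
from h import *
np.set_printoptions(precision=4,suppress=True)
q=downq(np.radians(-9.8)); H=[.519,.2555]
ctrl.gripper_to(.065,20)
ctrl.move_to(H+[.24],q)
ctrl.move_l(H+[.143],max_speed=.1); ctrl.dwell(.2)
s=ctrl.get_state();print(s["eef_pos"],s["force"],s["time_s"])
cv2.imwrite("pics/c5.png",cv2.resize(ctrl.camera("side")[120:270,190:320],None,fx=4,fy=4))
ctrl.gripper_to(.015,20);ctrl.dwell(.2)
s=ctrl.get_state();print(s["eef_pos"],s["force"],s["finger_gap"],s["time_s"])
```

```text
[0.5194 0.2557 0.1437] [-0.2301  1.2181  0.3026] 14.8833
[0.5191 0.256  0.143 ] [-0.1048  2.5001 -0.4542] 0.025113143269908093 15.8833
```

View pics/c5.png

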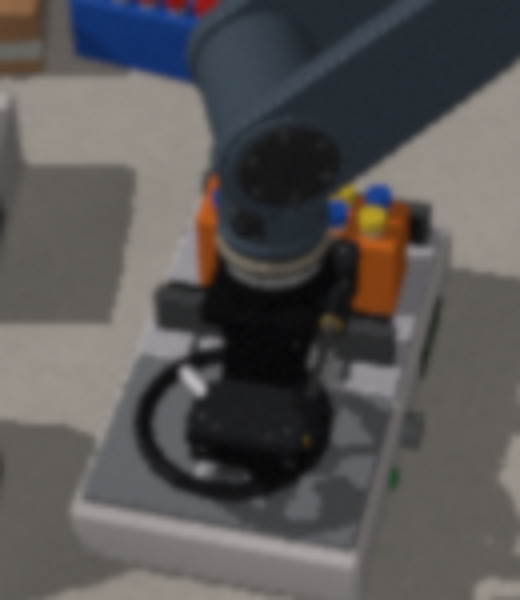

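The handle is gripped (gap 25 mm, forces small). I'll wind in short steps, watching tangential and radial force.

```bash
cat > w.py <<'E'
from h import *
import json
np.set_printoptions(precision=4,suppress=True)
Z=.143; RAD=.055
def meas(n=4,dt=.03):
    F=[];p=[]
    for _ in range(n):
        ctrl.dwell(dt); s=ctrl.get_state(); F.append(s["force"]);p.append(s["eef_pos"])
    return np.mean(F,0),np.mean(p,0),s
def goto(C,a,v=.1): ctrl.move_l([C[0]+RAD*np.cos(a),C[1]+RAD*np.sin(a),Z],max_speed=v)
def rt(F,a): return F[0]*np.cos(a)+F[1]*np.sin(a), -(-F[0]*np.sin(a)+F[1]*np.cos(a))*-1*-1
# tangential: clockwise motion dir = (sin a,-cos a); resist = -F.t
def res(F,a): return -(F[0]*np.sin(a)-F[1]*np.cos(a))
E
python3 - <<'E'
from w import *
C=np.array([.5555,.2155]); a=np.arctan2(.256-C[1],.519-C[0]);print("a0",a)
P=[]
for i in range(6):
    a-=.25; goto(C,a); F,p,s=meas(3)
    print(round(a,3),"rad",round(F[:2]@[np.cos(a),np.sin(a)],2),"res",round(res(F,a),2),"Fz",round(F[2],2),p,round(s["finger_gap"],4))
    P.append([a,*p,*F])
print(s["time_s"]); np.save("wind1.npy",P)
E
```

```text
a0 2.3042930917341717
2.054 rad 0.26 res -3.43 Fz -1.92 [0.5309 0.2642 0.143 ] 0.0254
1.804 rad -0.0 res -2.51 Fz -1.85 [0.5434 0.2689 0.143 ] 0.0253
1.554 rad 0.54 res -1.62 Fz -1.09 [0.5568 0.2704 0.143 ] 0.0252
1.304 rad 1.05 res -2.2 Fz -1.42 [0.5704 0.2685 0.143 ] 0.0255
1.054 rad 1.48 res -3.02 Fz -1.66 [0.5832 0.2632 0.143 ] 0.0255
0.804 rad 2.29 res -2.46 Fz -1.9 [0.5943 0.2548 0.1431] 0.0253
18.1917
```

The circle fits, with radial force growing only to about 2 N. The arm settles slightly ahead of its target, so after a stop the static friction reads reversed. I'll keep winding, adapt the centre, and test slow-step torque reading.

Run:
```python
from w import *
C=np.array([.5555,.2155]); a=2.3043-1.5; a0=2.3043
for i in range(12):
    a-=.25; goto(C,a,.12); F,p,s=meas(2,.02)
    r=np.array([np.cos(a),np.sin(a)]);fr=F[:2]@r
    C=C+np.clip(fr*.15e-3,-.5e-3,.5e-3)*r
    print(round(a0-a,2),"rad",round(fr,2),"res",round(res(F,a),2),"Fz",round(F[2],2),"C",C,round(s["finger_gap"],4))
print(s["time_s"])
for i in range(8):
    a-=.05; goto(C,a,.02); s=ctrl.get_state();r1=res(s["force"],a); F,p,s=meas(2,.03)
    cmd=C+RAD*np.array([np.cos(a),np.sin(a)]); print(round(a0-a,2),round(r1,2),round(res(F,a),2),"lag mm",(cmd-p[:2])@[np.sin(a),-np.cos(a)]*1e3,"fr",F[:2]@[np.cos(a),np.sin(a)])
print(s["time_s"]); np.save("st.npy",[C[0],C[1],a])
cv2.imwrite("pics/t6.png",cv2.resize(ctrl.camera("top")[135:245,170:310],None,fx=5,fy=5))
```

```text
1.75 rad 3.39 res -2.05 Fz -1.54 C [0.5559 0.2158] 0.0252
2.0 rad 3.82 res -2.7 Fz -1.34 C [0.5564 0.2159] 0.0251
2.25 rad 2.45 res -3.37 Fz -0.84 C [0.5568 0.2159] 0.0254
2.5 rad 1.07 res -3.52 Fz 0.56 C [0.5569 0.2159] 0.0253
2.75 rad 0.65 res -3.01 Fz 2.13 C [0.557  0.2159] 0.0256
3.0 rad 0.33 res -2.67 Fz 2.46 C [0.5571 0.2158] 0.0253
3.25 rad 0.75 res -2.88 Fz 2.89 C [0.5571 0.2157] 0.0253
3.5 rad 1.86 res -2.5 Fz 2.62 C [0.5572 0.2155] 0.0254
3.75 rad 1.33 res -1.91 Fz 2.95 C [0.5572 0.2153] 0.0255
4.0 rad 2.01 res -2.61 Fz 1.94 C [0.5572 0.215 ] 0.0253
4.25 rad 1.93 res -2.13 Fz 3.44 C [0.5571 0.2147] 0.0253
4.5 rad 1.48 res -1.93 Fz 2.14 C [0.557  0.2145] 0.0253
21.7917
4.55 1.63 2.35 lag mm 0.9318929973303913 fr 1.5842513808972796
4.6 1.66 2.94 lag mm 0.18649379342204392 fr 2.6900418712422036
4.65 2.29 2.17 lag mm -0.3825438363295056 fr 1.4550545458855022
4.7 2.77 1.57 lag mm -0.3892365585222804 fr 2.4963318212044556
4.75 1.44 1.79 lag mm -0.29905211859463826 fr 2.2519246569948743
4.8 1.74 2.25 lag mm -0.2851822180237653 fr 1.925949884811241
4.85 1.85 1.61 lag mm -0.32330709061523344 fr 2.7931376715267424
4.9 2.45 1.67 lag mm -0.3472593506611858 fr 2.9466058419261953
24.6
```

View pics/t6.png

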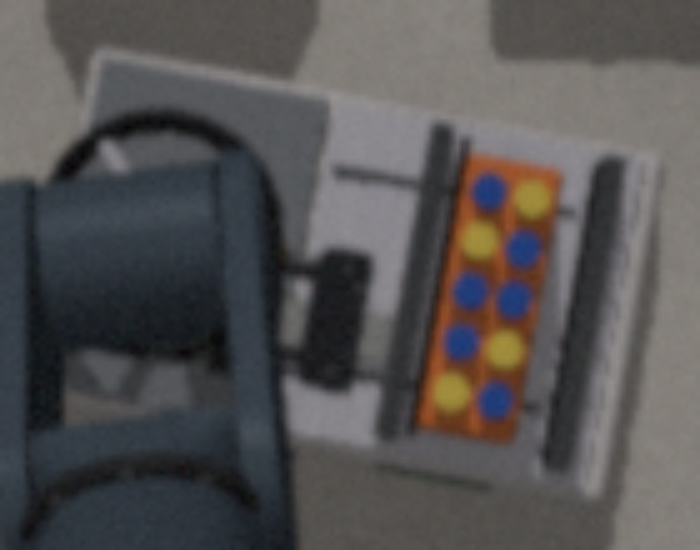

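The slow-step resistance is about 2 to 2.5 N, so steady winding reads cleanly. The jaw has closed about 35 mm in 4.9 rad, matching the gearing, and the rack is still square. I'll continue fast to 6.4 rad, then slow.

Run:
```python
from w import *
c0,c1,a=np.load("st.npy");C=np.array([c0,c1]);a0=2.3043
while a0-a<6.39:
    a-=.25; goto(C,a,.1); F,p,s=meas(2,.02); r=np.array([np.cos(a),np.sin(a)]);fr=F[:2]@r
    C=C+np.clip(fr*.15e-3,-.5e-3,.5e-3)*r
    print(round(a0-a,2),"fr",round(fr,2),"res",round(res(F,a),2))
    if abs(res(F,a))>8: break
L=[]
while a0-a<8.0:
    a-=.1; goto(C,a,.03); F,p,s=meas(3,.03); r=np.array([np.cos(a),np.sin(a)]);fr=F[:2]@r
    C=C+np.clip(fr*.15e-3,-.5e-3,.5e-3)*r
    L.append(res(F,a)); print(round(a0-a,2),"fr",round(fr,2),"res",round(L[-1],2),"ang",round(np.arctan2(p[1]-C[1],p[0]-C[0]),3),"gap",round(s["finger_gap"],4))
    if len(L)>2 and np.mean(L[-2:])>3.9: break
print(s["time_s"],C); np.save("st.npy",[C[0],C[1],a])
cv2.imwrite("pics/t7.png",cv2.resize(ctrl.camera("top")[135:245,170:310],None,fx=5,fy=5))
```

```text
5.15 fr 2.33 res -2.04
5.4 fr 3.92 res -3.0
5.65 fr 3.92 res -2.65
5.9 fr 4.23 res -2.63
6.15 fr 3.62 res -2.71
6.4 fr 2.36 res -2.71
6.5 fr -1.79 res 2.74 ang 2.097 gap 0.0253
6.6 fr -2.11 res 0.95 ang 1.975 gap 0.0253
6.7 fr -0.88 res 0.88 ang 1.879 gap 0.0258
6.8 fr 1.41 res 0.98 ang 1.78 gap 0.0254
6.9 fr 2.04 res 0.81 ang 1.677 gap 0.0252
7.0 fr 1.9 res 0.76 ang 1.577 gap 0.0257
7.1 fr 0.65 res 1.03 ang 1.477 gap 0.0253
7.2 fr 0.72 res 0.85 ang 1.377 gap 0.0255
7.3 fr 1.22 res 0.8 ang 1.278 gap 0.0255
7.4 fr -0.33 res 0.72 ang 1.178 gap 0.0249
7.5 fr 0.97 res 0.82 ang 1.078 gap 0.0256
7.6 fr 0.85 res 1.35 ang 0.978 gap 0.0254
7.7 fr 0.94 res 1.4 ang 0.879 gap 0.0256
7.8 fr 1.32 res 2.04 ang 0.781 gap 0.0256
7.9 fr 1.75 res 3.11 ang 0.684 gap 0.0254
8.0 fr 0.99 res 2.55 ang 0.587 gap 0.0252
8.1 fr -0.27 res 3.35 ang 0.488 gap 0.0252
33.9167 [0.5555 0.2165]
```

View pics/t7.png

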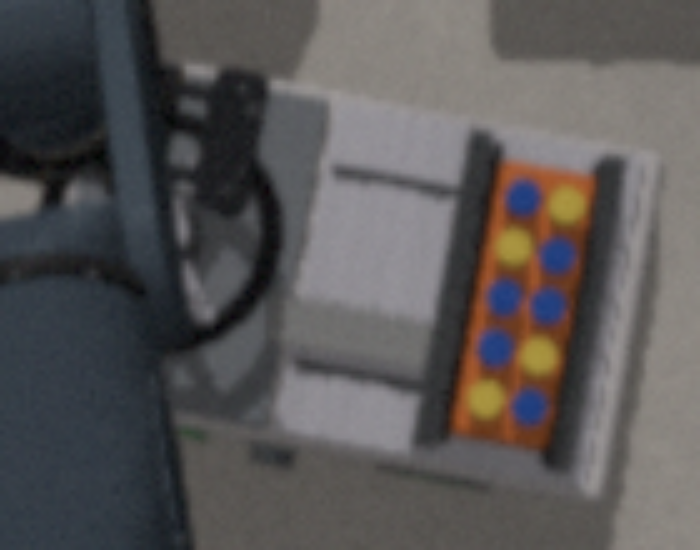

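The resistance climbed from its 0.8 N baseline to 3.35 N from about 7.55 rad of winding on. That is about +0.14 N m, or roughly 20 to 25 N at the jaw, which is firm. The picture shows the rack held between both jaws. I'll let go, rise and check.

Run:
```python
from w import *
ctrl.gripper_to(.06); ctrl.dwell(.1)
s=ctrl.get_state();p=s["eef_pos"];print(p,s["force"])
ctrl.move_l([p[0],p[1],.26],max_speed=.12)
ctrl.move_to([.40,-.35,.28],downq(np.radians(-9.8)))
ctrl.dwell(.2);s=ctrl.get_state();print(s["force"],s["time_s"])
for n in("side","top"): cv2.imwrite(f"pics/{n}8.png",ctrl.camera(n))
a=cv2.imread("pics/side8.png")[120:260,190:320];b=cv2.imread("pics/top8.png")[135:245,170:310]
a=cv2.resize(a,(390,420));b=cv2.resize(b,(400,314));c=np.zeros((420,800,3),np.uint8);c[:,:390]=a;c[:314,395:795]=b;cv2.imwrite("pics/c8.png",c)
for n in("top","side"):
    d=cv2.absdiff(cv2.imread(f"pics/{n}8.png"),cv2.imread(f"pics/{n}0.png")).max(2)
    cv2.imwrite(f"pics/d{n}.png",np.minimum(d.astype(int)*3,255).astype(np.uint8))
h=cv2.cvtColor(cv2.imread("pics/top8.png"),cv2.COLOR_BGR2HSV)
m=cv2.inRange(h,(0,150,60),(3,255,255))|cv2.inRange(h,(174,150,60),(180,255,255))
k,l,st,c=cv2.connectedComponentsWithStats(m)
for i in range(1,k):
    if st[i,4]>40: print(st[i],c[i],plane("top",[c[i]],.175))
```

```text
[0.6042 0.2423 0.143 ] [0.3735 0.4033 0.4268]
[-0.0737  0.098  -0.6915] 38.5
[186 158   9   9  53] [189.8113 161.8679] [[0.6016 0.242  0.175 ]]
```

View pics/c8.png

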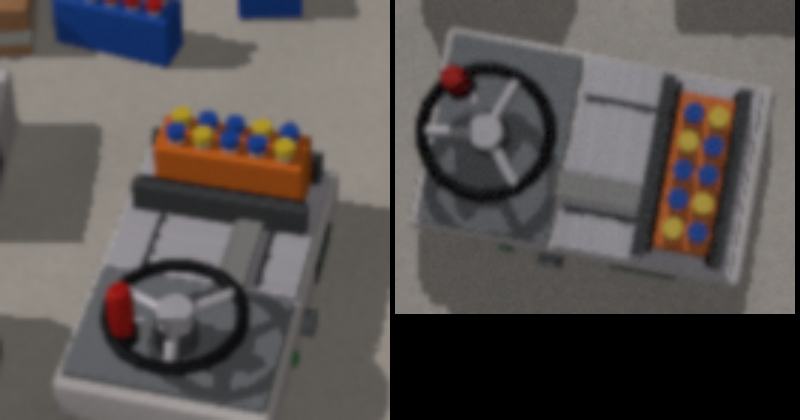

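View pics/dside.png

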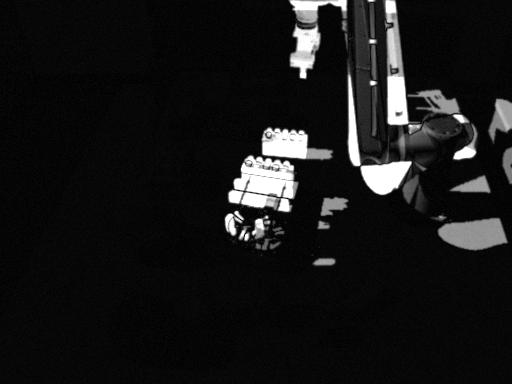

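The rack is clamped square, and the handle at about 28° confirms about 8.1 rad of winding. The difference image shows no bystander moved, and the robot is clear, so I'll hand in.

```bash
python3 -c "
from rig import ctrl
print(ctrl.close_job(), ctrl.get_state()['time_s'])"
```

```text
the job is handed in; nothing more can be done
the job is handed in; nothing more can be done
```

The orange rack is clamped between the mixer's jaws and the job is handed in, at about 38.5 s of the 61 s allowed. The close call gave no verdict, so I can only report my own checks.

I set the rack down in the bay and let go, feeling it touch the deck at about 74.5 mm. I then gripped the red handle and wound it about 8.1 rad clockwise. The bite came at about 7.5–7.6 rad, and I stopped when the torque was about 0.14 N m above the winding torque, then let go.

**Checks that agreed:**
- **Rack:** it stands upright, square and roughly centred, held against the fixed jaw.
- **Winding:** the handle's new position in the top view gives 8.09 rad, matching the commanded winding.
- **Bystanders:** a before/after difference of the side view shows none of them moved.
- **Robot:** it is clear of everything.

**Less certain:**
- **Jaw force:** about 20–26 N, inferred from the winding torque and not measured directly. The top of that range is slightly over the 25 N guide, but far below the 80 N limit.
- **Resistance readings:** those taken after fast steps were reversed, because the arm settled slightly ahead of its target. The slow-step baseline was about 0.8 N instead of the expected 3 N, so I used only the rise above that baseline.
- **Mixer angle:** the jaws gave about 9–10° and the body edges about 10.5°. I used 9.8°, and the clamped rack came out square.

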